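Release a battery pack from its sloping charger and stand it in the carrying tray

ROBOT

A 6-joint arm with a two-finger parallel gripper is mounted at the origin on a cart in front of the work surface, level with it; the furniture and walls round the work are solid. World frame = base frame: x ahead of the robot, y to its left, z up, the work surface at z = 0. Lengths are in m, angles in degrees, forces in N, time in s.
With the tool pointing down it reaches from about 0.25 to 0.725 m from the base axis. Payload 4 kg.
Tool frame: the origin (TCP) lies between the finger pads; the fingertips stand 19 mm ahead of it and the grasp point (between the pads) is the TCP; z points along the fingers, y is the line along which they close (so a half turn about z gives the same grasp; the last joint's range is limited). The gripper opens to 85 mm and grips with 20 to 120 N. Pads are 22 mm wide; open, the fingers measure 114 mm over their backs; the gripper's body (76 mm by 85 mm) begins 54 mm behind the grasp point. The pads swing forward as they close: fully open they stand 13 mm farther back than shut.
Start: joints at [-68.698, 13.785, 0.286, 76.501, 0, 90], TCP at [0.182, -0.466, 0.25] pointing down, gripper open.
Joint ranges: [-155.79, 155.79], [-60.16, 107.12], [-62.33, 73.08], [-114, 123.19], [-81.49, 82.49], [-180, 180]. Speed limits (degrees/s): [159.86, 159.86, 180, 180, 180, 180].

INTERFACE

Orientations are given as [roll, pitch, yaw] about the fixed x, y, z axes, in that order (R = Rz(yaw) Ry(pitch) Rx(roll)).
In Python, from cell import manip gives the robot as it stands.
- The arm moves only by the tool servo_tool, never from a script. Its argument "targets" is a list of rows, each a list of 3 entries, a list of its own where there are three numbers: the closure in counts, from 0 (fully open) to 255 (shut), then the shift along the tool's x, y, z in mm, then the turn about the tool's z in rad. In form: [[fingers, [dx, dy, dz], twist], ...]. A call has exactly 8 rows; each row shifts and turns the commanded pose from where the row before left it, along the tool's axes as they then stand; what a row does not reach is not made up. A row lasts 1/8 s, in which the tool goes at most 62.5 mm and 10.7 degrees, less where a joint would pass 70% of its speed; a pose out of reach is approached as far as the arm can. A call with a gripper value outside its range is refused whole. The fingers move at their own pace and stop on an object; "newtons" is the grip in N (left out, the last holds). Time passes only in rows, so rows that do not move let the fingers close, or fill a call up. It gives the time, the measured TCP pose, the force, the opening and the grip force at its end, in the units of the state.
- manip.read_state(): the state, without advancing time (a new reading comes with each control period).
- manip.grab_frame(name): name is "scene" or "top"; returns the picture (400x640x3 uint8, blue, green, red); there is no depth.
- manip.calibration(name): a dict with "intrinsics" (3x3 intrinsics, pixels), "position" and "orientation" of the camera in the world. Camera axes: x right, y up, looking along -z (the intrinsics and any distortion apply to the point x, -y, -z); pixel columns grow to the right and rows downward; lengths in m; the calibration is good to about 2 mm. A picture is of the moment at which its call begins. calibration takes no time and is no camera call.
- manip.finish_job(): hands the job in; it is judged then, once.
The state is a dict: "time": time; "qpos": joint angles; "dq": joint speeds; "joint_torque": joint torques, N m; "tcp_pos": TCP position; "tcp_rot": TCP orientation; "ft_force": force on the tool from outside, world axes, zero at the start; "torque": the same for the moment, N m; "gripper_width": opening from 0.0 (shut) to 1.0 (fully open); "grasp_force": force on a finger pad.
Only numpy, scipy, OpenCV 4.12 (cv2) and the standard library are available. Lean on these libraries where they do the work, as an engineer would, in place of code of your own. Each camera call takes 0.05 s, during which the arm holds its last target. There are 200 camera calls.

TASK

Switch the battery charger off by pushing its red toggle right over to the back, then squeeze the two orange side tabs of the battery pack fully in together to free its latches, and draw the pack out of the sloping bay. Stand the pack upright on the floor of the white tray, let go of it without dropping it, and leave the toggle off and the rinse bottle, the white jar and the tip box where they are.

Things in the scene. Friction and masses are not known exactly. Their poses are not given: they have to be found in the camera images.
- charger: Fixed grey battery charger. Origin: on the work surface, below the middle of its bay side; x points to its back, y to its left, z up. Base plate 14 mm thick, x -75 to 75, y -55 to 150 mm. The bay, on y = 0, leans 32 deg (0.56 rad) to the front: its axis is (-0.531, 0, 0.847). Bay walls are 48 mm high along that axis, 69 (x) by 78 (y) mm outside. The toggle switch stands at x -10, y 115 mm.
- charger_seat (a point): Centre of the bay floor, where the seated pack's underside rests: at (20, 0, 40) mm in the charger's frame; axes are the charger's (not leaning). The pack fits the bay with 1.2 mm clearance each side; two lips in the bay's y walls, 32 to 48 mm above the bay floor, hold the pack's latch tongues.
- toggle (a joint): The charger's switch, a lever with a red ball, hinge along the charger's y, in rad: 0 = leaning to the front (on), 1.0 = right over to the back (off). Stays where it is left; friction 0.06 N m. Pivot at (-10, 115, 36) mm in the charger's frame, lever 60 mm long; at value a it leans a - 0.5 rad to the back. Starts between 0 and 0.2. Its grey block measures 70 x 50 mm and is 25 mm high.
- toggle_tip (a point): Centre of the red ball (26 mm diameter) at the end of the toggle lever, about 90 mm above the work surface.
- pack: Loose battery pack, about 0.35 kg, black with blue top: 52 (x) by 42 (y) by 125 mm (z, long axis). Origin: centre of its underside; z points to the blue top. Starts seated and latched in the bay, leaning with it, its y along the charger's y. While both tabs are held in it can be drawn straight out along its z; keep squeezing the tabs to carry it.
- tab_left (a joint): Orange spring tab on the pack's +y side, in m: 0 = out (latched), 0.008 = fully in; free from about 0.006; 2 N to start, 6 N fully in; springs back. Face 30 x 30 mm, centred 98 mm above the pack's underside, 30 mm from its middle plane (60 mm over both tabs, 44 fully in). Its latch tongue, 22 to 30 mm above the underside, stands 6 mm out of the pack's side.
- tab_right (a joint): Orange spring tab on the pack's -y side: same size, values and latch tongue as the left one.
- tray: Fixed white open tray with a black mat, 150 mm (x) by 130 mm (y) outside, 35 mm high, walls and floor 5 mm. Origin: centre of its underside, on the work surface.
- tray_in (a point): Centre of the tray's inner floor, 5 mm above the work surface.
- rinse: Bystander: white plastic rinse bottle, 68 mm diameter, 154 mm high, origin at the centre of its underside. Leave it alone.
- jar: Bystander: white plastic jar, 69 mm diameter, 134 mm high, origin at the centre of its underside. Leave it alone.
- tips: Bystander: pipette tip box, white with a green top, 71 by 115 mm (x, y), 52 mm high, origin at the centre of its underside. Leave it alone.

How it is judged:
By the outcome, as a careful person would: the job done as asked, in the order asked, and still so for the second after the job is handed in, with the robot touching nothing.
It also fails if it takes over 51 s, if anything falls off the work surface, if the arm or the gripper's body presses on something with over 40 N, if the wrist force passes 120 N, or if a joint passes its speed limit or range.

## Working session

There is one attempt and no reset: what is moved stays moved. The work goes in short steps, Python scripts to look and compute and a tool call to move; the robot and the scene stay as the last step left them, time stands still between calls to the robot, and variables do not carry over. Pictures are saved under pics/ and viewed, at most 10 in all, crops included, and the job is handed in when it is done.

Besides the shell and the picture viewer there is one more tool, called after "Request:" in YAML: its name, and indented under it one key for each argument. servo_tool: Moves the arm, as the interface text tells. Its arguments: {"type":"object","properties":{"targets":{"type":"array"},"newtons":{"type":"number"}},"required":["targets"]}

```bash
mkdir -p pics; ls
python3 - <<'E'
from cell import manip
import cv2, numpy as np
np.set_printoptions(precision=4,suppress=True)
for n in("scene","top"):
    cv2.imwrite(f"pics/{n}0.png",manip.grab_frame(n)); c=manip.calibration(n); print(n,c)
s=manip.read_state();print(s)
E
```

```text
pics
scene {'intrinsics': array([[466.8155,   0.    , 323.2631],
       [  0.    , 466.8155, 194.1578],
       [  0.    ,   0.    ,   1.    ]]), 'position': array([-0.1526,  0.9378,  0.8943]), 'orientation': array([  57.2884,    0.3765, -143.7784])}
top {'intrinsics': array([[520.9963,   0.    , 318.3659],
       [  0.    , 520.9963, 191.3779],
       [  0.    ,   0.    ,   1.    ]]), 'position': array([ 0.3576, -0.0314,  1.3702]), 'orientation': array([  9.3901,  -1.2666, -88.9782])}
{'time': 0.1, 'qpos': array([-68.6974,  13.8278,   0.2216,  76.5023,  -0.0022,  90.0011]), 'dq': array([ 0.0107, -0.1717,  0.1673,  0.0921,  0.1147,  0.0347]), 'joint_torque': array([  0.0006, -37.3139,  25.3009,   0.0109,  -0.    ,  -0.    ]), 'tcp_pos': array([ 0.1814, -0.4653,  0.2495]), 'tcp_rot': array([-179.8916,    0.0022,   21.3015]), 'ft_force': array([ 0.1778, -0.477 ,  0.3077]), 'torque': array([ 0.0089, -0.0279,  0.0708]), 'grasp_force': 0.0, 'gripper_width': 0.9961132495080247}
```

View pics/scene0.png

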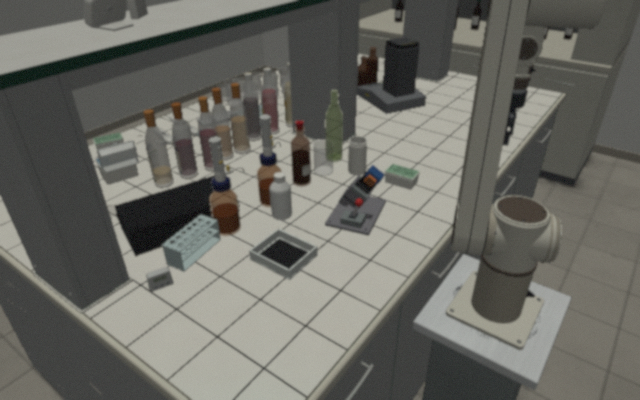

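View pics/top0.png

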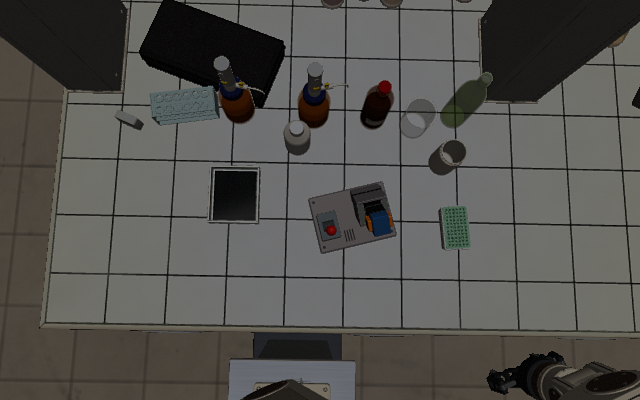

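The scene view shows the charger at about (357,205), the ball at (358,202), the tray at (283,252) and the tip box at (402,175). In the top view the charger is at (352,217), the ball at (331,230), the blue pack top at (379,221), the tray at (235,195), the jar at (297,137), the rinse bottle at (447,155) and the tips at (456,228).

```bash
cat > h.py <<'E'
import cv2, numpy as np
from scipy.spatial.transform import Rotation as Ro
from cell import manip
np.set_printoptions(precision=4,suppress=True)
def rot(e): return Ro.from_euler('xyz',e,degrees=True).as_matrix()
def ray(cam,uv):
    c=manip.calibration(cam); d=np.linalg.solve(c['intrinsics'],[uv[0],uv[1],1.]); return c['position'],rot(c['orientation'])@(d*[1,-1,-1])
def plane(cam,uv,z):
    p,d=ray(cam,uv); return p+d*(z-p[2])/d[2]
def cross(uvs,uvt):
    p,d=ray('scene',uvs); q,e=ray('top',uvt)
    s=np.linalg.lstsq(np.c_[d,-e],q-p,rcond=None)[0]; a=p+d*s[0]; b=q+e*s[1]; return (a+b)/2,np.linalg.norm(a-b)
def proj(cam,P):
    c=manip.calibration(cam); v=rot(c['orientation']).T@(np.array(P)-c['position'])*[1,-1,-1]; u=c['intrinsics']@v; return u[:2]/u[2]
def blob(m,box):
    x0,y0,x1,y1=box; k=np.zeros_like(m); k[y0:y1,x0:x1]=m[y0:y1,x0:x1]
    cs=[c for c in cv2.findContours(k,0,2)[0]]; return max(cs,key=cv2.contourArea) if cs else None
def cen(c):
    m=cv2.moments(c); return np.array([m['m10'],m['m01']])/m['m00']
E
python3 - <<'E'
from h import *
S=cv2.imread('pics/scene0.png');T=cv2.imread('pics/top0.png')
def hsv(i): return cv2.cvtColor(i,cv2.COLOR_BGR2HSV)
red=lambda h:cv2.inRange(h,(0,150,80),(6,255,255))|cv2.inRange(h,(172,150,80),(180,255,255))
blue=lambda h:cv2.inRange(h,(100,120,40),(120,255,255))
hs,ht=hsv(S),hsv(T)
bs,bt=(320,160,400,240),(300,175,400,260)
r=[cen(blob(red(hs),bs)),cen(blob(red(ht),bt))]; print('ball',r,cross(*r))
b=[cen(blob(blue(hs),bs)),cen(blob(blue(ht),bt))]; print('blue',b,cross(*b))
# tray: dark mat and outer rim in top
m=blob(cv2.inRange(ht,(0,0,0),(180,255,60)),(205,160,265,228)); bx=cv2.minAreaRect(m); print('mat',bx,[plane('top',p,.005)for p in cv2.boxPoints(bx)])
# charger plate
k=cv2.inRange(ht,(0,0,0),(180,255,125)); 
print(ht[200:246:6,345],ht[235,300:400:6,2],ht[245,300:340:4,2])
for n,i,(x0,y0,x1,y1) in(('s',S,bs),('t',T,bt)):
    cv2.imwrite(f'pics/c{n}.png',cv2.resize(i[y0:y1,x0:x1],None,fx=6 if n=='t' else 7,fy=6 if n=='t' else 7,interpolation=cv2.INTER_CUBIC))
E
```

```text
ball [array([358.6181, 201.4792]), array([331.4039, 229.4039])] (array([ 0.4736, -0.0902,  0.0967]), np.float64(0.003159564276961003))
blue [array([375.4097, 172.9593]), array([380.3358, 222.9296])] (array([ 0.4863, -0.2049,  0.14  ]), np.float64(0.005618147827648181))
mat ((234.5, 195.5), (49.0, 43.0), 90.0) [array([0.6329, 0.2239, 0.005 ]), array([0.6355, 0.1098, 0.005 ]), array([0.5043, 0.1049, 0.005 ]), array([0.502 , 0.2173, 0.005 ])]
[[  0  16  81]
 [  0  16  81]
 [174  16  79]
 [175  19  80]
 [  0  16  79]
 [174  16  79]
 [  0   8  34]
 [  0  19  79]] [113 113 113  75  66  46  67  81  36  55  79  79  81  59  83  76  98] [114 112 114 113 114  64  77  79  78  78]
```

View pics/ct.png

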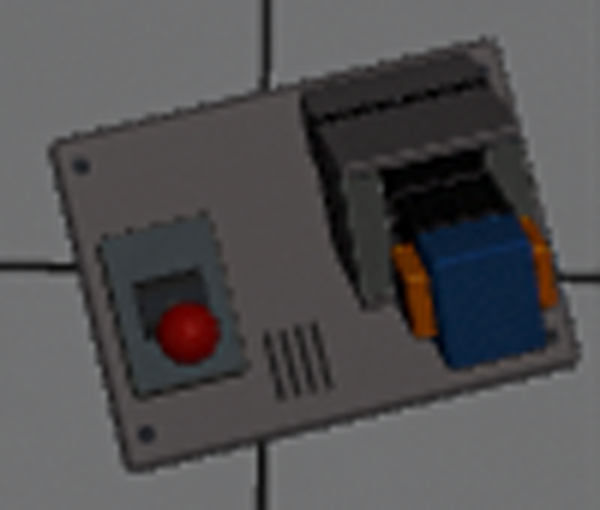

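View pics/cs.png

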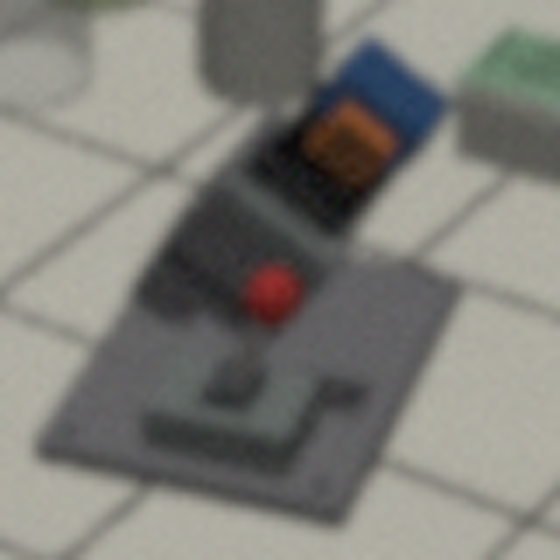

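The crop of the top view shows the plate corners at crop pixels (135,470), (52,145), (495,40) and (578,360). The pack leans to the front, with the orange tabs at (415,290) and (540,262). The scene crop shows the left tab at (350,143) and the ball at (272,295).

Run:
```python
from h import *
S=cv2.imread('pics/scene0.png');T=cv2.imread('pics/top0.png');ht=cv2.cvtColor(T,cv2.COLOR_BGR2HSV)
def fit(A,B):
    a,b=A-A.mean(0),B-B.mean(0); th=np.arctan2((a[:,0]*b[:,1]-a[:,1]*b[:,0]).sum(),(a*b).sum()); R=np.array([[np.cos(th),-np.sin(th)],[np.sin(th),np.cos(th)]])
    t=B.mean(0)-R@A.mean(0); return th,t,B-(A@R.T+t)
M=np.array([[-75,150],[75,150],[75,-55],[-75,-55]])/1000
ct=np.array([[135,470],[52,145],[495,40],[578,360]]); ut=(ct+.5)/6-.5+[300,175]
Wt=np.array([plane('top',u,.014)[:2] for u in ut]); th,t,e=fit(M,Wt); print('top',np.degrees(th),t,e)
cs=np.array([[345,525],[40,450],[460,290]]); us=(cs+.5)/7-.5+[320,160]
Ws=np.array([plane('scene',u,.014)[:2] for u in us]); print('scene',Ws, 'top',Wt[[0,1,3]])
R=rot([0,0,np.degrees(th)]);o=np.r_[t,0]
P=lambda p:R@(np.array(p)/1000)+o
for nm,p in(('tabL',(-32,30,123)),('tabR',(-32,-30,123)),('top',(-46.4,0,146))): print(nm,P(p),proj('scene',P(p)),proj('top',P(p)))
for a in(0,.1,.2): p=P((-10+60*np.sin(a-.5),115,36+60*np.cos(a-.5)));print('ball',a,p,proj('scene',p),proj('top',p))
hs=cv2.cvtColor(S,cv2.COLOR_BGR2HSV)
for n,h,bx in(('s',hs,(320,160,400,240)),('tL',ht,(360,210,372,240)),('tR',ht,(384,205,396,230))):
    c=blob(cv2.inRange(h,(7,120,60),(25,255,255)),bx); print(n,None if c is None else cen(c))
# tray outer rim
g=cv2.inRange(ht,(0,0,125),(180,60,255)); 
print('trayrow',T[195,198:275,1]); print('traycol',T[155:235,235,1])
# obstacles
print('jar',plane('top',(297,130),.134),'rinse',plane('top',(452,147),.154),'tips',[plane('top',p,.052)for p in((441,206),(468,207),(470,248),(444,248))])
```

```text
top 14.822683621664659 [ 0.5295 -0.1932] [[ 0.0026 -0.0025]
 [-0.0014 -0.0021]
 [-0.0027  0.0011]
 [ 0.0014  0.0036]]
scene [[ 0.4124 -0.0609]
 [ 0.5537 -0.0276]
 [ 0.4648 -0.2529]] top [[ 0.4212 -0.0699]
 [ 0.5622 -0.0311]
 [ 0.4725 -0.262 ]]
tabL [ 0.4909 -0.1724  0.123 ] [367.7482 181.2397] [366.4166 222.5311]
tabR [ 0.5062 -0.2304  0.123 ] [373.0397 172.4268] [390.3997 216.6817]
top [ 0.4846 -0.205   0.146 ] [375.103  171.3941] [381.3073 224.4275]
ball 0 [ 0.4626 -0.0919  0.0887] [361.3541 204.5034] [332.1963 234.7759]
ball 0.1 [ 0.4678 -0.0905  0.0913] [359.7116 203.4538] [331.7147 232.555 ]
ball 0.2 [ 0.4732 -0.0891  0.0933] [357.9915 202.5385] [331.1982 230.2559]
s [369.7115 179.6611]
tL [368.6804 222.5251]
tR [389.9252 218.3401]
trayrow [112 113 112 112 112 113 112 112 112 111 103 126  22  48 112 126   0   6
   9  11  13  10  10  11  10  11  10   8   9   9   8  10  11  10  10  10
  12   9   9  13  12  11   9  12  11  10  13  13   9  16  10  11  14  13
  15  12   9  23  77 125  86  48 116 113 112 111 111 112 111 112 112 112
 111 112 112 113 113]
traycol [112 113 113 112 113 112  31  50 119 111  82 127  34  40  91 131   3   7
   8   6   8  11  11   7  10  10   7   9  10   8   9  12   8   9  10   5
   9  10  10   9   9  15  14  11  13  15  12  16  13  13  19  17  15  19
  20  21  24  22  24  25  27  28  30  29  28  61 128  77  68 114 111 110
 111 110 111 111 111 111 111 111]
jar [0.7139 0.     0.134 ] rinse [ 0.6748 -0.3754  0.154 ] tips [array([ 0.5449, -0.3721,  0.052 ]), array([ 0.5438, -0.4418,  0.052 ]), array([ 0.4389, -0.4438,  0.052 ]), array([ 0.4376, -0.3775,  0.052 ])]
```

Run:
```python
from h import *
from scipy.optimize import least_squares
T=cv2.imread('pics/top0.png');S=cv2.imread('pics/scene0.png')
g=T.max(2)
k=cv2.inRange(g,0,96); k=cv2.morphologyEx(k,cv2.MORPH_OPEN,np.ones((5,5)))
c=blob(k,(295,170,405,262)); r=cv2.minAreaRect(c); print(r)
pts=c[:,0].astype(float)
u0=(np.array([[135,470],[52,145],[495,40],[578,360]])+.5)/6-.5+[300,175]
# line fit per side, contour points near rough side
L=[]
for i in range(4):
    a,b=u0[i],u0[(i+1)%4]; d=(b-a)/np.linalg.norm(b-a); s=(pts-a)@d; n=np.abs((pts-a)@[-d[1],d[0]])
    q=pts[(s>6)&(s<np.linalg.norm(b-a)-6)&(n<3)]; 
    vx,vy,x,y=cv2.fitLine(q.astype(np.float32),cv2.DIST_HUBER,0,.01,.01).ravel(); L.append(np.cross([x,y,1],[x+vx,y+vy,1])); print(i,len(q))
cor=[]
for i in range(4): p=np.cross(L[i-1],L[i]); cor.append(p[:2]/p[2])
cor=np.array(cor); print(cor-u0)
W=np.array([plane('top',u,.014)[:2] for u in cor]); M=np.array([[-75,150],[75,150],[75,-55],[-75,-55]])/1000
def f(p):
    R=rot([0,0,np.degrees(p[2])])[:2,:2]; return (M@R.T+p[:2]-W).ravel()
s=least_squares(f,[.53,-.19,.26]);print(s.x,np.degrees(s.x[2]),s.fun)
def tocharger(P): return rot([0,0,np.degrees(s.x[2])]).T@(np.array(P)-[*s.x[:2],0])
print('ball in charger, z=.092', tocharger(plane('top',(331.4,229.4),.092)),tocharger(plane('scene',(358.6,201.5),.092)))
for n,uv in(('top',(368.7,222.5)),('scene',(369.7,179.7))): print('tabL z.123',n,tocharger(plane(n,uv,.123)))
print('tray rim corners',[plane('top',p,.035)[:2] for p in((208.5,166),(208.5,223),(259.5,166),(259.5,223))])
cv2.imwrite('pics/tray.png',cv2.resize(np.hstack([T[155:235,195:275],S[225:305,245:325]]),None,fx=5,fy=5,interpolation=cv2.INTER_CUBIC))
```

```text
((351.76470947265625, 217.058837890625), (58.20854949951172, 78.58153533935547), 75.96376037597656)
0 20
1 30
2 19
3 30
[[-0.9635  1.0719]
 [-0.8154 -0.0299]
 [-0.0267 -0.7465]
 [-0.1453  0.5849]]
[ 0.5289 -0.1919  0.2594] 14.86361208500884 [-0.0005  0.0013  0.0007  0.0013  0.0002  0.0002 -0.0004 -0.0027]
ball in charger, z=.092 [-0.0254  0.1126  0.092 ] [-0.0269  0.1056  0.092 ]
tabL z.123 top [-0.033   0.0233  0.123 ]
tabL z.123 scene [-0.0349  0.0173  0.123 ]
tray rim corners [array([0.6399, 0.2306]), array([0.4909, 0.2229]), array([0.6429, 0.098 ]), array([0.4935, 0.0926])]
```

View pics/tray.png

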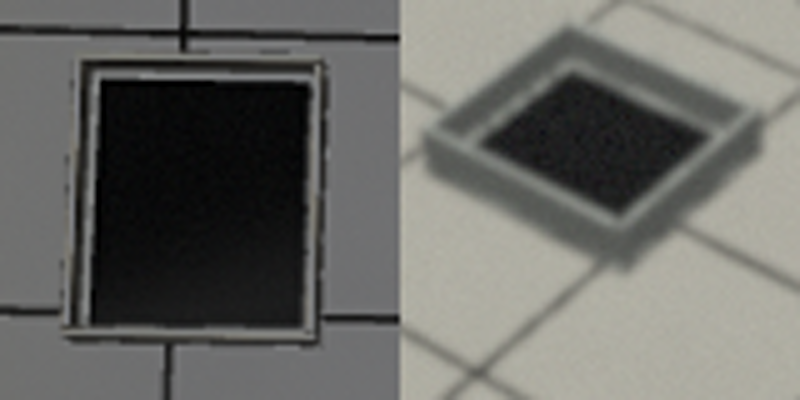

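The tray crop shows the tray nearly square to the world, with its centre at about top pixel (234,195), or world (0.567, 0.162). The charger is at about (0.529, -0.193) with a yaw of 14.8°. I'm moving to the front of the toggle with the fingers shut.

Request:
servo_tool:
  targets:
    - [255, [0, 0, 0], 0.113]
    - [255, [46, -41, 0], 0]
    - [255, [46, -41, 0], 0]
    - [255, [46, -41, 0], 0]
    - [255, [46, -41, 0], 0]
    - [255, [46, -41, 0], 0]
    - [255, [46, -41, 0], 0]
    - [255, [46, -41, 0], 0]
  newtons: 20

```text
time: 1.1
tcp_pos: [0.4201, -0.1041, 0.2502]
tcp_rot: [180.0, 0.0, 14.8]
ft_force: [0.6, -1.2, 0.2]
gripper_width: -0.002
grasp_force: 0.0
```

Request:
servo_tool:
  targets:
    - [255, [0, 0, 55], 0]
    - [255, [0, 0, 50], 0]
    - [255, [0, 0, 50], 0]
    - [255, [20, 0, 0], 0]
    - [255, [14, 0, 0], 0]
    - [255, [14, 0, 0], 0]
    - [255, [12, 0, 0], 0]
    - [255, [12, 0, 0], 0]

```text
time: 2.1
tcp_pos: [0.4899, -0.0875, 0.0957]
tcp_rot: [180.0, -0.0, 14.8]
ft_force: [-1.0, -1.4, -1.1]
gripper_width: -0.004
grasp_force: 0.7
```

Request:
servo_tool:
  targets:
    - [255, [3, 0, 0], 0]
    - [255, [2, 0, 0], 0]
    - [255, [2, 0, 0], 0]
    - [255, [2, 0, 0], 0]
    - [255, [0, 0, 0], 0]
    - [255, [0, 0, 0], 0]
    - [255, [0, 0, 0], 0]
    - [255, [0, 0, 0], 0]

```text
time: 3.1
tcp_pos: [0.4953, -0.0858, 0.0949]
tcp_rot: [-180.0, 0.3, 14.8]
ft_force: [-5.1, -2.0, 2.6]
gripper_width: 0.002
grasp_force: 3.3
```

Request:
servo_tool:
  targets:
    - [255, [2, 0, 0], 0]
    - [255, [2, 0, 0], 0]
    - [255, [1, 0, 0], 0]
    - [255, [0, 0, 0], 0]
    - [255, [0, 0, 0], 0]
    - [255, [-15, 0, 0], 0]
    - [255, [-15, 0, -20], 0]
    - [255, [0, 0, -50], 0]

```text
time: 4.1
tcp_pos: [0.4709, -0.0912, 0.164]
tcp_rot: [-179.8, 0.3, 14.8]
ft_force: [1.3, 0.0, 0.3]
gripper_width: 0.0
grasp_force: 0.0
```

Run:
```python
from h import *
S=manip.grab_frame('scene');T=manip.grab_frame('top')
th=14.8;R=rot([0,0,th]);o=np.array([.529,-.193,0])
for n,i,b in(('scene',S,(320,160,400,240)),('top',T,(300,175,400,260))):
    h=cv2.cvtColor(i,cv2.COLOR_BGR2HSV); c=blob(cv2.inRange(h,(0,150,60),(6,255,255))|cv2.inRange(h,(172,150,60),(180,255,255)),b)
    if c is None: print(n,None);continue
    print(n,cen(c),cv2.contourArea(c),R.T@(plane(n,cen(c),.089)-o))
for a in(.8,.9,1.):
    p=R@[-.01+.06*np.sin(a-.5),.115,.036+.06*np.cos(a-.5)]+o; print(a,proj('scene',p),proj('top',p))
print(manip.read_state()['tcp_pos'])
cv2.imwrite('pics/tog.png',cv2.resize(np.hstack([T[165:265,300:400],S[150:250,310:410]]),None,fx=4,fy=4,interpolation=cv2.INTER_CUBIC))
```

```text
scene [344.3987 200.1699] 25.5 [0.0183 0.1109 0.089 ]
top None
0.8 [347.1923 200.3549] [327.6391 216.4714]
0.9 [345.466  200.5505] [327.0572 214.3646]
1.0 [343.8141 200.9075] [326.4921 212.3858]
[ 0.4775 -0.0923  0.1708]
```

View pics/tog.png

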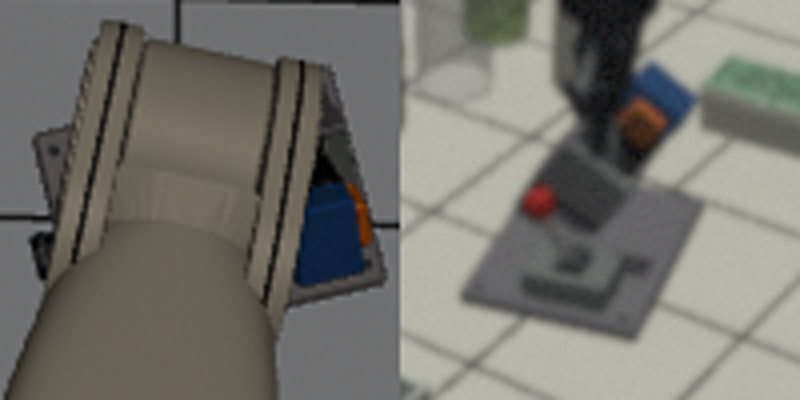

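The picture shows the ball over to the back, next to the bay wall, at scene pixel (344,200), which is a value of about 1.0. Next I go above the pack with the fingers open.

Request:
servo_tool:
  targets:
    - [0, [0, 0, -45], 0]
    - [0, [0, 30, -40], 0]
    - [0, [0, 40, 0], 0]
    - [0, [-5, 45, 0], 0]
    - [0, [0, 0, 0], 0]
    - [0, [0, 0, 0], 0]
    - [0, [0, 0, 0], 0]
    - [0, [0, 0, 0], 0]

```text
time: 5.2
tcp_pos: [0.4983, -0.2031, 0.2504]
tcp_rot: [-180.0, -0.0, 14.9]
ft_force: [0.6, 0.2, 0.1]
gripper_width: 0.998
grasp_force: 0.0
```

Run:
```python
from h import *
S=manip.grab_frame('scene');T=manip.grab_frame('top');s=manip.read_state();print(s['tcp_pos'],s['tcp_rot'])
R=rot([0,0,14.8]);o=np.array([.529,-.193,0]);print('charger',R.T@(s['tcp_pos']-o))
cv2.imwrite('pics/pre.png',cv2.resize(np.hstack([T[165:265,300:400],S[120:220,310:410]]),None,fx=4,fy=4,interpolation=cv2.INTER_CUBIC))
for n,i,b in(('scene',S,(320,160,400,240)),('top',T,(300,175,400,260))):
    h=cv2.cvtColor(i,cv2.COLOR_BGR2HSV); c=blob(cv2.inRange(h,(0,150,60),(6,255,255))|cv2.inRange(h,(172,150,60),(180,255,255)),b)
    print(n,None if c is None else (cen(c),R.T@(plane(n,cen(c),.089)-o)))
```

```text
[ 0.4983 -0.2034  0.2505] [179.999   -0.0161  14.8983]
charger [-0.0323 -0.0022  0.2505]
scene (array([344.5975, 199.9371]), array([0.0181, 0.1094, 0.089 ]))
top (array([326.431 , 211.5259]), array([0.0208, 0.1147, 0.089 ]))
```

View pics/pre.png

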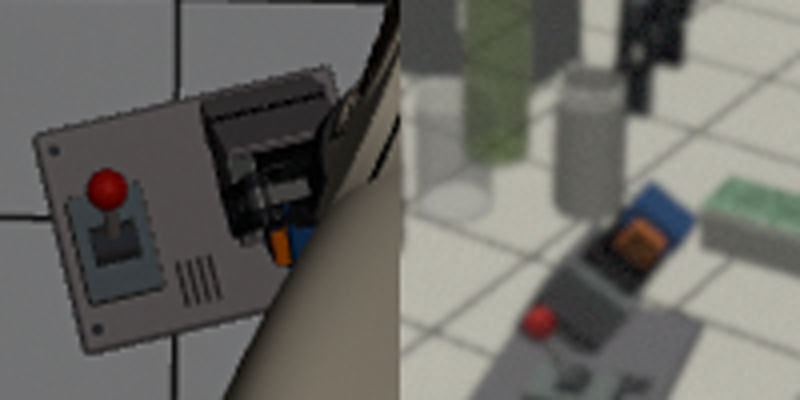

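The toggle is confirmed fully back, at top pixel (326,211). The tool is over the pack, so I descend and check the force.

Request:
servo_tool:
  targets:
    - [0, [0, 0, 40], 0]
    - [0, [0, 0, 40], 0]
    - [0, [0, 0, 25], 0]
    - [0, [0, 0, 15], 0]
    - [0, [0, 0, 12], 0]
    - [0, [0, 0, 0], 0]
    - [60, [0, 0, 0], 0]
    - [75, [0, 0, 0], 0]
  newtons: 20

```text
time: 6.3
tcp_pos: [0.4987, -0.2037, 0.1193]
tcp_rot: [-180.0, -0.1, 14.8]
ft_force: [0.3, 2.6, 1.7]
gripper_width: 0.706
grasp_force: 1.0
```

Request:
servo_tool:
  targets:
    - [85, [0, 0, 0], 0]
    - [95, [0, 0, 0], 0]
    - [105, [0, 0, 0], 0]
    - [115, [0, 0, 0], 0]
    - [125, [0, 0, 0], 0]
    - [130, [0, 0, 0], 0]
    - [130, [0, 0, 0], 0]
    - [130, [0, 0, 0], 0]

```text
time: 7.3
tcp_pos: [0.4985, -0.2032, 0.12]
tcp_rot: [-179.9, -0.1, 14.9]
ft_force: [-3.0, 3.8, 11.1]
gripper_width: 0.496
grasp_force: 19.0
```

Both tabs are in: the opening is about 43 mm and the grip 19 N. I draw along the pack axis, starting slowly.

Request:
servo_tool:
  targets:
    - [150, [0, 0, 0], 0]
    - [150, [0, 0, 0], 0]
    - [150, [-1.1, 0, -1.7], 0]
    - [150, [-1.6, 0, -2.5], 0]
    - [150, [-1.6, 0, -2.5], 0]
    - [150, [-2.1, 0, -3.4], 0]
    - [150, [-2.1, 0, -3.4], 0]
    - [150, [0, 0, 0], 0]
  newtons: 30

```text
time: 8.3
tcp_pos: [0.4907, -0.2053, 0.1315]
tcp_rot: [-179.9, -0.1, 14.9]
ft_force: [2.4, 5.3, -1.3]
gripper_width: 0.489
grasp_force: 31.4
```

Request:
servo_tool:
  targets:
    - [150, [-3.2, 0, -5.1], 0]
    - [150, [-4.2, 0, -6.8], 0]
    - [150, [-5.3, 0, -8.5], 0]
    - [150, [-5.3, 0, -8.5], 0]
    - [150, [-5.3, 0, -8.5], 0]
    - [150, [-5.3, 0, -8.5], 0]
    - [150, [0, 0, 0], 0]
    - [150, [0, 0, 0], 0]

```text
time: 9.3
tcp_pos: [0.4622, -0.2138, 0.1777]
tcp_rot: [180.0, 0.0, 14.8]
ft_force: [-0.3, 0.3, -2.9]
gripper_width: 0.49
grasp_force: 31.3
```

Run:
```python
from h import *
S=manip.grab_frame('scene');s=manip.read_state();print(s['tcp_pos'],s['ft_force'])
cv2.imwrite('pics/draw.png',cv2.resize(S[110:230,310:430],None,fx=5,fy=5,interpolation=cv2.INTER_CUBIC))
```

```text
[ 0.4622 -0.2137  0.1775] [-0.2575  0.7295 -3.152 ]
```

View pics/draw.png

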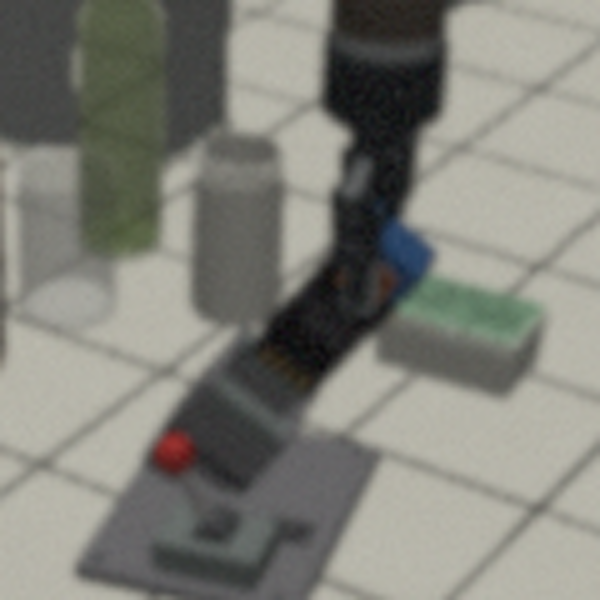

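The picture shows the pack drawn clear of the bay and held leaning by both tabs, with the charger's rim at (300,390) and the toggle still back. I lift it and carry it to the tray.

Request:
servo_tool:
  targets:
    - [150, [-8, 0, -13], 0]
    - [150, [-8, 0, -13], 0]
    - [150, [0, 0, -30], 0]
    - [150, [0, 0, -30], 0]
    - [150, [22.8, -50, 0], 0]
    - [150, [22.8, -50, 0], 0]
    - [150, [22.8, -50, 0], 0]
    - [150, [22.8, -50, 0], 0]

```text
time: 10.35
tcp_pos: [0.4838, 0.0002, 0.2651]
tcp_rot: [180.0, -0.1, 14.8]
ft_force: [0.7, 0.2, -1.8]
gripper_width: 0.492
grasp_force: 32.2
```

Request:
servo_tool:
  targets:
    - [150, [22.8, -50, 0], 0]
    - [150, [22.8, -50, 0], 0]
    - [150, [22.8, -50, 0], 0.07]
    - [150, [0, 0, 0], 0.1]
    - [150, [0, 0, 0], 0.1]
    - [150, [0, 0, 0], 0]
    - [150, [0, 0, 0], 0]
    - [150, [0, 0, 0], 0]
  newtons: 20

```text
time: 11.35
tcp_pos: [0.5263, 0.0792, 0.2641]
tcp_rot: [-176.2, 0.4, 6.6]
ft_force: [-0.5, 0.2, -2.5]
gripper_width: 0.492
grasp_force: 32.0
```

Run:
```python
from h import *
S=manip.grab_frame('scene');s=manip.read_state();print(s['tcp_pos'],s['tcp_rot'],s['ft_force'],s['grasp_force'])
cv2.imwrite('pics/carry.png',cv2.resize(S[110:290,210:390],None,fx=3,fy=3,interpolation=cv2.INTER_CUBIC))
```

```text
[0.5262 0.0793 0.264 ] [-176.1969    0.4575    6.5961] [-0.0548 -0.2849 -2.6751] 31.982346698641777
```

View pics/carry.png

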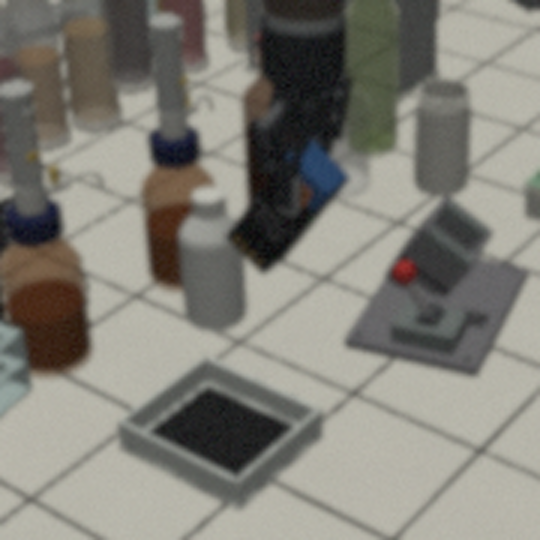

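The picture shows the pack held about 180 mm up, right of the bottle and short of the tray. The wrist has tilted slightly, so I check the joints.

Run:
```python
from h import *
s=manip.read_state();print(s['qpos'],s['dq'],s['joint_torque'],s['torque'])
```

```text
[  6.5345  17.5065   7.2412  80.1964   3.8026 179.9383] [ 0.0201  0.1297 -0.1025 -0.0072  0.0714 -0.0489] [ -0.1734 -41.9866  26.5009   0.0376   0.2585  -0.0037] [-0.0524 -0.0048 -0.0179]
```

Request:
servo_tool:
  targets:
    - [150, [0, 0, 0], -0.15]
    - [150, [0, 0, 0], -0.15]
    - [150, [0, 0, 0], -0.15]
    - [150, [0, 0, 0], 0]
    - [150, [0, 0, 0], 0]
    - [150, [0, 0, 0], 0]
    - [150, [0, 0, 0], 0]
    - [150, [0, 0, 0], 0]
  newtons: 20

```text
time: 12.4
tcp_pos: [0.5264, 0.0787, 0.2637]
tcp_rot: [-176.4, -1.2, 32.2]
ft_force: [-0.2, -0.7, -2.5]
gripper_width: 0.487
grasp_force: 32.0
```

Joint 6 hit its 180° limit, which left a 3.8° tool tilt toward world azimuth 104°. If I twist so that the tool's x lies along that direction, the tilt falls in the pack's free pivot plane and the pack can still stand true. Joint 6 also comes back to mid-range.

Request:
servo_tool:
  targets:
    - [150, [0, 0, 0], -0.179]
    - [150, [0, 0, 0], -0.179]
    - [150, [0, 0, 0], -0.179]
    - [150, [0, 0, 0], -0.179]
    - [150, [0, 0, 0], -0.179]
    - [150, [0, 0, 0], -0.179]
    - [150, [0, 0, 0], -0.179]
    - [150, [0, 0, 0], 0]

```text
time: 13.4
tcp_pos: [0.5265, 0.0786, 0.2637]
tcp_rot: [180.0, -3.8, 104.0]
ft_force: [-0.0, 0.8, -2.8]
gripper_width: 0.494
grasp_force: 32.0
```

Request:
servo_tool:
  targets:
    - [150, [4, 30, 0], 0]
    - [150, [4, 30, 0], 0]
    - [150, [0, 0, 35], 0]
    - [150, [0, 0, 35], 0]
    - [150, [0, 0, 25], 0]
    - [150, [0, 0, 0], 0]
    - [150, [0, 0, 0], 0]
    - [150, [0, 0, 0], 0]

```text
time: 14.4
tcp_pos: [0.5823, 0.1073, 0.1713]
tcp_rot: [179.8, -3.8, 104.1]
ft_force: [1.2, 0.1, -2.7]
gripper_width: 0.489
grasp_force: 32.0
```

Run:
```python
from h import *
S=manip.grab_frame('scene');s=manip.read_state();print(s['tcp_pos'],s['tcp_rot'],s['ft_force'],s['qpos']);print(rot(s['tcp_rot']))
cv2.imwrite('pics/over.png',cv2.resize(S[130:290,210:370],None,fx=3.5,fy=3.5,interpolation=cv2.INTER_CUBIC))
```

```text
[0.5822 0.1073 0.1712] [179.7963  -3.8119 104.0621] [-0.4524  0.5367 -2.4465] [ 8.6086 26.7105  6.9312 70.3803  3.814  84.548 ]
[[-0.2424  0.9701 -0.0127]
 [ 0.9679  0.2427  0.0654]
 [ 0.0665  0.0035 -0.9978]]
```

View pics/over.png

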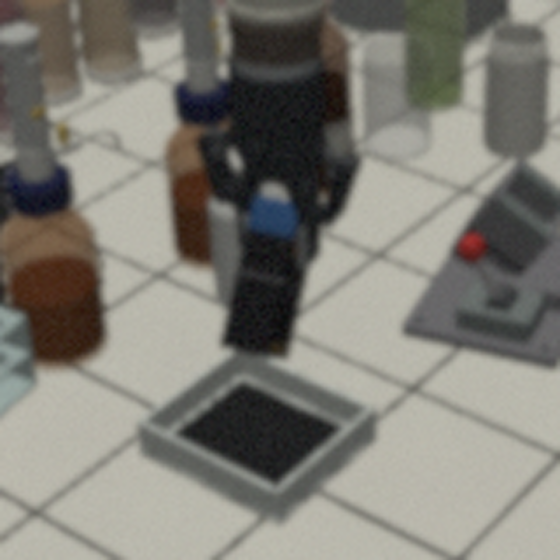

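The pack hangs above the tray, leaning toward the tray's -y side, with its bottom edge at about (255,350). I descend to contact using the force reading.

Request:
servo_tool:
  targets:
    - [150, [-2.5, 0, 30], 0]
    - [150, [-2, 0, 26], 0]
    - [150, [-1, 0, 5], 0]
    - [150, [0, 0, 2], 0]
    - [150, [0, 0, 2], 0]
    - [150, [0, 0, 0], 0]
    - [150, [0, 0, 0], 0]
    - [150, [0, 0, 0], 0]

```text
time: 15.45
tcp_pos: [0.5816, 0.1061, 0.1046]
tcp_rot: [179.9, -3.8, 104.1]
ft_force: [-0.4, 0.3, -2.6]
gripper_width: 0.491
grasp_force: 32.0
```

Request:
servo_tool:
  targets:
    - [150, [0, 0, 1.5], 0]
    - [150, [0, 0, 1.5], 0]
    - [150, [0, 0, 1], 0]
    - [150, [0, 0, 1], 0]
    - [150, [0, 0, 0], 0]
    - [150, [0, 0, 0], 0]
    - [150, [0, 0, 0], 0]
    - [150, [0, 0, 0], 0]

```text
time: 16.45
tcp_pos: [0.5814, 0.1064, 0.0993]
tcp_rot: [180.0, -3.8, 104.1]
ft_force: [-0.2, -0.3, -3.1]
gripper_width: 0.49
grasp_force: 32.0
```

Request:
servo_tool:
  targets:
    - [150, [0, 0, 1], 0]
    - [150, [0, 0, 1], 0]
    - [150, [0, 0, 1], 0]
    - [150, [0, 0, 0.5], 0]
    - [150, [0, 0, 0.5], 0]
    - [150, [0, 0, 0], 0]
    - [150, [0, 0, 0], 0]
    - [150, [0, 0, 0], 0]

```text
time: 17.45
tcp_pos: [0.5814, 0.1065, 0.0963]
tcp_rot: [179.9, -3.8, 104.1]
ft_force: [-2.4, -1.2, 4.7]
gripper_width: 0.488
grasp_force: 33.5
```

Contact at about z 0.098. I roll the pack up over its bottom edge along an arc, lightly pressed.

Request:
servo_tool:
  targets:
    - [150, [2.5, 0, -0.8], 0]
    - [150, [2.5, 0, -0.7], 0]
    - [150, [3, 0, -0.7], 0]
    - [150, [3, 0, -0.6], 0]
    - [150, [3, 0, -0.5], 0]
    - [150, [3, 0, -0.4], 0]
    - [150, [0, 0, 0], 0]
    - [150, [0, 0, 0], 0]

```text
time: 18.45
tcp_pos: [0.5773, 0.1229, 0.1001]
tcp_rot: [180.0, -3.8, 104.1]
ft_force: [0.1, -0.7, -2.6]
gripper_width: 0.488
grasp_force: 32.1
```

Contact was lost, so the pack slid without rotating in the firm grip. I'll lift a few mm over the tray floor, ease the grip to let it swing, and track the blue top numerically.

```bash
cat > b.py <<'E'
from h import *
def blue():
    S=manip.grab_frame('scene'); h=cv2.cvtColor(S,cv2.COLOR_BGR2HSV); s=manip.read_state(); p=proj('scene',s['tcp_pos']).astype(int)
    c=blob(cv2.inRange(h,(100,110,30),(122,255,255)),(p[0]-30,p[1]-35,p[0]+30,p[1]+30)); R=rot(s['tcp_rot']); d=R[:,0]*[1,1,0]; d/=np.linalg.norm(d)
    print('tcp',s['tcp_pos'],'w',s['gripper_width'],'g',s['grasp_force'],'f',s['ft_force'],'tq',s['torque'])
    if c is not None: print('blue rel tcp px',cen(c)-proj('scene',s['tcp_pos']),cv2.contourArea(c))
    for a in(0,10,20,30,36,40):
        a=np.radians(a); P=s['tcp_pos']+.020*(np.array([0,0,1])*np.cos(a)-d*np.sin(a)); print(round(np.degrees(a)),proj('scene',P)-proj('scene',s['tcp_pos']),end=';')
blue()
E
python3 b.py
```

```text
tcp [0.5773 0.1228 0.1001] w 0.489791841793073 g 32.086235359311104 f [-0.1661 -0.1843 -2.1342] tq [-0.1008 -0.0444 -0.0446]
blue rel tcp px [-1.1911 -6.2126] 109.0
0 [-0.3324 -5.6587];10 [ 0.2015 -6.2264];20 [ 0.727  -6.6016];30 [ 1.2278 -6.7743];36 [ 1.5102 -6.7788];40 [ 1.6889 -6.7405];
```

Request:
servo_tool:
  targets:
    - [150, [0, 0, -6], 0]
    - [130, [0, 0, 0], 0]
    - [126, [0, 0, 0], 0]
    - [122, [0, 0, 0], 0]
    - [120, [0, 0, 0], 0]
    - [120, [0, 0, 0], 0]
    - [120, [0, 0, 0], 0]
    - [120, [0, 0, 0], 0]
  newtons: 20

```text
time: 19.5
tcp_pos: [0.5773, 0.1225, 0.1061]
tcp_rot: [180.0, -3.8, 104.1]
ft_force: [0.4, -0.7, -3.0]
gripper_width: 0.53
grasp_force: 5.6
```

```bash
python3 b.py
```

```text
tcp [0.5773 0.1225 0.1061] w 0.5362559126273236 g 5.551678240299225 f [-0.1911  1.1033 -2.6076] tq [-0.1297 -0.0318  0.0017]
blue rel tcp px [-0.9933 -6.5097] 112.5
0 [-0.3336 -5.6856];10 [ 0.2015 -6.2508];20 [ 0.7281 -6.6228];30 [ 1.23   -6.7916];36 [ 1.513  -6.7935];40 [ 1.6921 -6.7535];
```

Request:
servo_tool:
  targets:
    - [120, [-8, 0, -0.5], 0]
    - [120, [-8, 0, -0.5], 0]
    - [120, [0, 0, 3], 0]
    - [120, [0, 0, 2], 0]
    - [120, [0, 0, 2], 0]
    - [120, [0, 0, 1], 0]
    - [120, [0, 0, 0], 0]
    - [120, [0, 0, 0], 0]

```text
time: 20.55
tcp_pos: [0.5812, 0.1076, 0.0981]
tcp_rot: [180.0, -3.8, 104.1]
ft_force: [-0.5, 0.2, -2.3]
gripper_width: 0.526
grasp_force: 5.6
```

Request:
servo_tool:
  targets:
    - [120, [0, 0, 1], 0]
    - [120, [0, 0, 0.5], 0]
    - [120, [0, 0, 0.5], 0]
    - [120, [0, 0, 0], 0]
    - [120, [0, 0, 0], 0]
    - [120, [0, 0, 0], 0]
    - [120, [0, 0, 0], 0]
    - [120, [0, 0, 0], 0]

```text
time: 21.55
tcp_pos: [0.5813, 0.1076, 0.0963]
tcp_rot: [179.9, -3.8, 104.1]
ft_force: [0.8, -1.1, 0.4]
gripper_width: 0.529
grasp_force: 5.6
```

Request:
servo_tool:
  targets:
    - [120, [2, 0, -0.5], 0]
    - [120, [2, 0, -0.5], 0]
    - [120, [2, 0, -0.5], 0]
    - [120, [2, 0, -0.4], 0]
    - [120, [2, 0, -0.4], 0]
    - [120, [2, 0, -0.3], 0]
    - [120, [0, 0, 0], 0]
    - [120, [0, 0, 0], 0]

```text
time: 22.55
tcp_pos: [0.5782, 0.1193, 0.0995]
tcp_rot: [180.0, -3.9, 104.1]
ft_force: [0.2, -0.9, 2.0]
gripper_width: 0.529
grasp_force: 5.6
```

It is rotating now: there is contact at a greater height. I continue along the arc.

Request:
servo_tool:
  targets:
    - [120, [2.5, 0, -0.4], 0]
    - [120, [2.5, 0, -0.4], 0]
    - [120, [2.5, 0, -0.4], 0]
    - [120, [2.5, 0, -0.3], 0]
    - [120, [2.5, 0, -0.2], 0]
    - [120, [2.5, 0, -0.1], 0]
    - [120, [0, 0, 0], 0]
    - [120, [0, 0, 0], 0]

```text
time: 23.55
tcp_pos: [0.5744, 0.1337, 0.1021]
tcp_rot: [180.0, -3.9, 104.1]
ft_force: [-0.6, 0.3, -0.6]
gripper_width: 0.533
grasp_force: 5.6
```

Request:
servo_tool:
  targets:
    - [120, [2.5, 0, 0.2], 0]
    - [120, [2.5, 0, 0.1], 0]
    - [120, [2.5, 0, 0.1], 0]
    - [120, [2.5, 0, 0.2], 0]
    - [120, [2.5, 0, 0.2], 0]
    - [120, [2.5, 0, 0.3], 0]
    - [120, [0, 0, 0], 0]
    - [120, [0, 0, 0], 0]

```text
time: 24.55
tcp_pos: [0.5709, 0.1483, 0.1022]
tcp_rot: [180.0, -3.9, 104.1]
ft_force: [-0.8, 0.3, -0.3]
gripper_width: 0.534
grasp_force: 5.6
```

Request:
servo_tool:
  targets:
    - [120, [2.5, 0, 0.3], 0]
    - [120, [2.5, 0, 0.4], 0]
    - [120, [2.5, 0, 0.5], 0]
    - [120, [2.5, 0, 0.5], 0]
    - [120, [2.5, 0, 0.6], 0]
    - [120, [2.5, 0, 0.6], 0]
    - [120, [0, 0, 0], 0]
    - [120, [0, 0, 0], 0]

```text
time: 25.55
tcp_pos: [0.5671, 0.1629, 0.1001]
tcp_rot: [180.0, -3.9, 104.1]
ft_force: [-0.5, 1.0, -1.6]
gripper_width: 0.533
grasp_force: 5.6
```

```bash
python3 b.py
```

```text
tcp [0.5671 0.1629 0.1001] w 0.5268097841228883 g 5.551410913467407 f [ 0.3242 -0.018  -1.1255] tq [ 0.0665  0.024  -0.0016]
blue rel tcp px [-1.3932 -5.8872] 185.0
0 [-0.3936 -5.7319];10 [ 0.1674 -6.3312];20 [ 0.7206 -6.7347];30 [ 1.2493 -6.9314];36 [ 1.548 -6.948];40 [ 1.7375 -6.9168];
```

Request:
servo_tool:
  targets:
    - [120, [2, 0, 0.4], 0]
    - [120, [2, 0, 0.4], 0]
    - [120, [1, 0, 0.4], 0]
    - [120, [0, 0, 0.5], 0]
    - [120, [0, 0, 0.5], 0]
    - [120, [0, 0, 0.5], 0]
    - [120, [0, 0, 0], 0]
    - [120, [0, 0, 0], 0]

```text
time: 26.6
tcp_pos: [0.5665, 0.1684, 0.0989]
tcp_rot: [179.9, -3.9, 104.1]
ft_force: [-1.1, 1.9, 5.3]
gripper_width: 0.532
grasp_force: 5.6
```

```bash
python3 b.py
python3 - <<'E'
from h import *
# edges of the blue/orange and dark body in the scene view about the pack
S=manip.grab_frame('scene');cv2.imwrite('pics/n.png',S);h=cv2.cvtColor(S,cv2.COLOR_BGR2HSV)
c=blob(cv2.inRange(h,(100,110,30),(122,255,255)),(240,160,330,270)); print(cv2.boundingRect(c),cv2.minAreaRect(c))
s=manip.read_state();R=rot(s['tcp_rot']);d=R[:,0]*[1,1,0];d/=np.linalg.norm(d);y=R[:,1]
for a in(0,15):
    a=np.radians(a);Z=np.array([0,0,1])*np.cos(a)-d*np.sin(a);X=d*np.cos(a)+np.array([0,0,1])*np.sin(a)
    print([proj('scene',s['tcp_pos']+x*X*.026+.021*w*y+.030*Z).round(1) for x,w in((1,1),(1,-1),(-1,1),(-1,-1))],[proj('scene',s['tcp_pos']+X*.026+.021*w*y-.095*Z).round(1) for w in(1,-1)])
E
```

```text
tcp [0.5665 0.1684 0.0989] w 0.5294445938231089 g 5.576850771903992 f [-1.0627  1.3862  5.0971] tq [0.2287 0.3371 0.0164]
blue rel tcp px [-1.3656 -5.631 ] 190.0
0 [-0.4036 -5.7353];10 [ 0.1608 -6.3393];20 [ 0.7178 -6.7471];30 [ 1.2502 -6.9478];36 [ 1.5512 -6.9665];40 [ 1.742  -6.9366];(272, 216, 15, 21) ((279.0, 226.0), (20.0, 14.0), 90.0)
[array([268.7, 226.4]), array([282.4, 229.9]), array([277.3, 216.2]), array([290.7, 219.4])] [array([271.7, 261.2]), array([284.8, 264.9])]
[array([270., 223.]), array([283.7, 226.4]), array([278.5, 217.1]), array([291.9, 220.3])] [array([267.6, 263.7]), array([280.9, 267.4])]
```

Run:
```python
import cv2
g=cv2.imread('pics/n.png',0)
for r in range(226,268,3): print(r,g[r,256:300])
```

```text
226 [180 181 181 178 178 180 180 179 178 179 178 162 130  85  65  59  58  53
  54  55  62  67  67  71  69  68  75  68  69  61  48  38  33  28  30  22
  30  29  35  39  47  80 119 152]
229 [182 182 182 181 180 179 179 179 181 178 180 172 142  98  59  54  47  36
  42  47  45  46  44  41  46  49  46  46  45  37  48  52  53  42  27  28
  52  89 123 141 151 159 160 155]
232 [180 179 178 179 180 180 178 180 180 177 180 173 156 122  89  61  47  38
  38  40  43  38  39  39  39  37  42  39  34  44  53  57  60  55  39  32
  57 100 144 169 177 178 180 179]
235 [181 180 179 176 180 179 180 178 178 180 179 177 170 151 120  80  50  27
  28  19  27  21  30  24  35  32  32  35  38  35  46  59  59  55  34  39
  68 112 149 167 175 176 179 182]
238 [179 179 180 180 180 180 181 178 174 164 144 128 106  93  86  74  47  28
  16  19  28  23  22  21  17  18  19  12  15  24  34  44  55  54  46  42
  63  86 100 110 122 139 154 163]
241 [180 179 179 179 173 162 147 125 106  92  89  87  90  91  87  75  55  28
  20  11  17  16  25  26  14  13  20  17  14  19  13  23  27  37  44  44
  61  77  92  94  93  93  95  
[... 775 characters left out ...]
9 103  80  65  51  38  34  34  30  26  26
  14  12  17  20  19  12  26  15  10  24  14  18  24  24  34  38  37  36
  35  30  35  26  29  30  34  32]
259 [ 95  95  95  93  94  95  94 100 110 118 128 129 128 112  97  79  61  39
  34  24  23  21  15  11  19  10  18  18  25  19  27  36  33  30  32  34
  33  25  29  29  38  49  75 101]
262 [130 120 114 107 101  98  95  94  94  92  94  95  94 102 108 121 131 134
 130 117 102  81  63  45  31  18  20  23  19  19  21  31  37  35  35  35
  25  35  58  81 106 124 129 120]
265 [179 177 174 168 156 146 139 130 121 111 105  99  95  91  93  95  91  96
  96 107 115 124 133 133 129 117 101  80  64  47  40  32  33  34  41  70
 101 124 129 126 110  98  88  85]
```

Edge profile: the pack's left edge runs from x≈272 (row 238) to x≈274.5 (row 259), which matches the upright prediction to within about 1–2°. I ease the pressure and release slowly.

Request:
servo_tool:
  targets:
    - [120, [0, 0, -0.7], 0]
    - [120, [0, 0, 0], 0]
    - [110, [0, 0, 0], 0]
    - [95, [0, 0, 0], 0]
    - [80, [0, 0, 0], 0]
    - [65, [0, 0, 0], 0]
    - [40, [0, 0, 0], 0]
    - [0, [0, 0, 0], 0]

```text
time: 27.7
tcp_pos: [0.5662, 0.1677, 0.0989]
tcp_rot: [179.9, -3.8, 104.1]
ft_force: [-0.2, 0.4, -0.7]
gripper_width: 0.996
grasp_force: 0.0
```

Request:
servo_tool:
  targets:
    - [0, [0, 0, 0], 0]
    - [0, [0, 0, 0], 0]
    - [0, [0, 0, -5], 0]
    - [0, [0, 0, -15], 0]
    - [0, [0, 0, -30], 0]
    - [0, [0, 0, -40], 0]
    - [0, [0, 0, -50], 0]
    - [0, [0, 0, 0], 0]

```text
time: 28.7
tcp_pos: [0.5711, 0.1591, 0.2449]
tcp_rot: [179.3, -3.8, 104.1]
ft_force: [0.5, 0.2, -0.6]
gripper_width: 0.997
grasp_force: 0.0
```

Request:
servo_tool:
  targets:
    - [0, [-50, 0, -15], 0]
    - [0, [-50, 0, 0], 0]
    - [0, [-50, 0, 0], 0]
    - [0, [-50, 0, 0], 0]
    - [0, [-50, 0, 0], 0]
    - [0, [0, 0, 0], 0]
    - [0, [0, 0, 0], 0]
    - [0, [0, 0, 0], 0]

```text
time: 29.7
tcp_pos: [0.629, -0.0829, 0.2368]
tcp_rot: [180.0, -3.8, 104.2]
ft_force: [-1.1, 0.2, 0.0]
gripper_width: 0.995
grasp_force: 0.0
```

Run:
```python
from h import *
S=manip.grab_frame('scene');T=manip.grab_frame('top');s=manip.read_state();print(s['time'],s['tcp_pos'],s['ft_force'])
for n,i,b in(('scene',S,(240,180,330,270)),('top',T,(205,160,265,228))):
    h=cv2.cvtColor(i,cv2.COLOR_BGR2HSV); c=blob(cv2.inRange(h,(100,110,30),(122,255,255)),b)
    print(n,None if c is None else (cen(c),cv2.minAreaRect(c),plane(n,cen(c),.13)))
hT=cv2.cvtColor(T,cv2.COLOR_BGR2HSV);m=cv2.inRange(hT,(7,120,60),(25,255,255));print('orange top',[cen(c) for c in cv2.findContours(m[160:228,205:265],0,2)[0] if cv2.contourArea(c)>1])
o=np.array([.529,-.193,0]);R=rot([0,0,14.8])
h=cv2.cvtColor(S,cv2.COLOR_BGR2HSV);c=blob(cv2.inRange(h,(0,150,60),(6,255,255)),(320,160,400,240));print('ball',cen(c) if c is not None else c)
for q in((.572,.168),):
  print('expected top-face centre px',proj('top',[*q,.13]),proj('scene',[*q,.13]))
d=cv2.absdiff(S,cv2.imread('pics/scene0.png'));print('diff jar/rinse/tips',[d[y0:y1,x0:x1].mean().round(1) for x0,y0,x1,y1 in((270,172,294,218),(348,136,368,174),(386,166,420,186))])
```

```text
29.8 [ 0.6291 -0.0829  0.2369] [-0.2086 -0.2344 -0.294 ]
scene (array([280.1486, 226.1882]), ((280.0195007324219, 226.12435913085938), (13.689234733581543, 19.625892639160156), 24.77513885498047), array([0.5547, 0.1805, 0.13  ]))
top (array([226.4844, 188.1682]), ((226.4058837890625, 188.07647705078125), (16.812110900878906, 21.367652893066406), 77.47119140625), array([0.5663, 0.1661, 0.13  ]))
orange top [array([28.6042, 43.0312]), array([24.2872, 38.6718]), array([19.7849, 18.4086])]
ball [344.4603 199.8333]
expected top-face centre px [225.7988 185.8248] [278.375  221.8256]
diff jar/rinse/tips [np.float64(4.4), np.float64(5.4), np.float64(4.1)]
```

The top view puts the blue top at (226,188), measuring 40 x 51 mm, which fits an upright pack inside the tray. The ball is still at (344,200) and the bystanders look unchanged. I hand in.

```bash
python3 -c "
from cell import manip
print(manip.finish_job())"
```

```text
the job is handed in; nothing more can be done
None
```

The job is handed in at about 30 s: by the camera checks the toggle is off, the pack stands upright and released in the tray, and the rinse bottle, jar and tip box are where they were.

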